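Turn the draining vial block wells up and set it on the hotplate

TASK

Two aluminium vial-heating blocks are draining on the grey mat: the one with two big wells stands wells up, but the six-well one that I need was left wells down, so that only its bare flat base shows on top. Turn that upside-down block over so that its wells face up and set it down gently, without dropping it, flat in the middle of the hotplate's round white plate, and let go of it. Leave the other block and all the other things standing or lying where they are.

Things in the scene. Friction and masses are not known exactly. Their poses are not given: they have to be found in the camera images.
- block_center (a point): Centre of the loose upside-down block: solid aluminium, 50 (x) x 74 (y) x 44 mm (z), 0.3 to 0.45 kg, on the mat. One 50 x 74 face has six round blind wells (2 x 3, 17 mm wide, 32 deep); the opposite face is the bare base. z points out of the bare base: up at the start, down once the wells face up. The side faces are flat: grip across the 50 mm; it stands steadily on any face, its ends too.
- plate_top (a point): Centre of the top of the hotplate's round, flat, white, rimless plate: 135 mm in diameter, level, 103 mm above the bench; z up. The hotplate stirrer is fixed. Its grey case, 160 mm wide (y) and 87 mm high, reaches from the plate's centre 80 mm to its +x and 178 mm to its -x, plus 16 mm of knobs on the black panel there. Only the plate stands above 87 mm.
- mat: The fixed flat grey silicone draining mat, 300 x 300 mm, 4 mm thick, lying on the bench; the origin is at the centre of its underside, axes along its edges.
- block_two_center (a point): Centre (half-way up) of the other loose aluminium block on the mat, with the same outside size 50 (x) x 74 (y) x 44 mm, but standing wells up with two big round wells 28 mm wide; z axis up. To be left alone.
- beaker_center (a point): Centre of the glass beaker draining mouth down on the mat, 54 mm in diameter, 70 mm high. To be left alone.
- crucible_center (a point): Centre of the small white porcelain crucible standing mouth down on the mat, 39 mm in diameter, 34 mm high. To be left alone.
- vial_a_center (a point): Centre of a standing glass vial with black cap behind the hotplate, 15 mm in diameter, 45 mm high. To be left alone.
- vial_b_center (a point): Centre of a second such vial. To be left alone.
- spatula_center (a point): Centre of a flat steel spatula lying on the bench beside the hotplate, 170 mm long (its x), 11 mm wide, 4 mm thick. To be left alone.

How it is judged (in metres and radians):
At the end, for the whole second after the job is handed in: The six-well block stands wells up (within 0.1 rad of level) on the hotplate's plate, its centre within 20 mm of the plate's centre, let go and at rest (horizontal distance between block_center and plate_top below 0.02 m and z of block_center in the frame of plate_top between 0.018 and 0.026 m and angle between block_center's own z axis and vertical above 3.04 rad and linear speed of block below 0.01 m/s); the robot touches nothing.
It fails at once if the block is dropped onto the hotplate from more than about 13 mm (horizontal distance between block_center and plate_top below 0.09 m and contact force between the fingers and block below 0.1 N and linear speed of block above 0.5 m/s).
It fails at once if the block is rammed onto the hotplate (over 80 N) (contact force between block and hotplate above 80 N).
It fails at once if the two-well block is moved by more than 15 mm (distance of block_two_center from where it was at the start of the episode above 0.015 m).
It fails at once if the beaker, the crucible, a vial or the spatula is moved by more than 15 mm (distance of any of beaker_center, crucible_center, vial_a_center, vial_b_center, spatula_center from where it was at the start of the episode above 0.015 m).
It also fails if it takes over 64 s, if anything falls off the work surface, if the arm or the gripper's body presses on something with over 40 N, if the wrist force passes 120 N, or if a joint passes its speed limit or range.

ROBOT

A 6-joint arm with a two-finger parallel gripper is mounted at the origin on the work surface. World frame = base frame: x ahead of the robot, y to its left, z up, the work surface at z = 0. Lengths are in mm, angles in rad, forces in N, time in s.
With the tool pointing down it reaches from about 275 to 1000 mm from the base axis. Payload 8.4 kg.
Tool frame: the origin (TCP) lies between the finger pads; the fingertips stand r.tips_ahead ahead of it and the grasp point (between the pads) lies 6 mm ahead of it (r.tips_ahead is the distance from the TCP to the fingertips, in mm); z points along the fingers, y is the line along which they close (so a half turn about z gives the same grasp; the last joint's range is limited). The gripper opens to 85 mm and grips with 20 to 120 N. Pads are 22 mm wide; open, the fingers measure 114 mm over their backs; the gripper's body (76 mm by 85 mm) begins 54 mm behind the grasp point. The pads swing forward as they close: fully open they stand 13 mm farther back than shut.
Start: joints at [1.307, 0.353, 1.633, -0, 1.155, -0.002], TCP at [161.761, 603.707, 256.281] pointing down, gripper open.
Joint ranges: [-2.63, 2.63], [-0.92, 2.1], [0.06, 2.66], [-1.3, 4.44], [0, 2.69], [-3.02, 3.02]. Speed limits (rad/s): [2.22, 2.22, 2.79, 3.14, 3.14, 3.14].

INTERFACE

Orientations are given as [roll, pitch, yaw] about the fixed x, y, z axes, in that order (R = Rz(yaw) Ry(pitch) Rx(roll)).
In Python, from rig import r gives the robot as it stands.
- The arm moves only by the tool carry_out, never from a script. Its arguments are lists of equal length, an entry for each row: "delta_pos": the shift along the tool's x, y, z in m, a list of three; "rot": the turn, a rotation vector about the tool's x, y, z in degrees, a list of three. A call has 1 to 8 rows; each row is the pose to reach, as a shift and turn from the pose commanded when the call began, along the tool's axes at that moment; what a row does not reach only later rows make up. A row lasts 1/8 s, in which the tool goes at most 62.5 mm and 10.7 degrees, less where a joint would pass 70% of its speed; a pose out of reach is approached as far as the arm can. A call with a gripper value outside its range is refused whole. "claw" is the finger opening in m, from 0 to 0.0854, set as the call begins (left out, the last holds). The fingers move at their own pace and stop on an object; "grip_force" is the grip in N (left out, the last holds). Time passes only in rows, so rows that repeat a pose let the fingers close. It gives the time, the measured TCP pose, the force, the opening and the grip force at its end, in the units of the state.
- r.sense(): the state, without advancing time (a new reading comes with each control period).
- r.grab_frame(name): name is "scene" or "top"; returns the picture (384x512x3 uint8, blue, green, red); there is no depth.
- r.camera_info(name): a dict with "fx", "fy", "cx", "cy" (pixels), "pose" (4x4, takes a point from camera to world coordinates). Camera axes: x right, y down, z forward; pixel columns grow to the right and rows downward; lengths in mm; the calibration is good to about 2 mm. A picture is of the moment at which its call begins. camera_info takes no time and is no camera call.
- r.sign_off(): hands the job in; it is judged then, once.
Trained networks look in the newest picture that a camera, given by its name, has taken for a name from the list of things; names that differ only in an ending like _2 or _b are one class to them, and where a whole thing is asked for, a point or a joint stands for the part that bears it (a point fixed in the world has none). Each returns a list of dicts, best first, with "p" (0 to 1); they miss things now and then, are a little off and sometimes report something else, mostly with a low value. They report only what shows in the picture. A call takes as long as a camera call.
- r.recognise(thing, camera): "box" ([left, top, right, bottom] in pixels, round what is visible of it).
- r.cut_out(thing, camera): "mask" (384x512 bool, what is visible of it) and "box" ([left, top, right, bottom] in pixels, round what is visible of it).
The state is a dict: "clock": time; "qpos": joint angles; "qvel": joint speeds; "joint_efforts": joint torques, N m; "eef_pos": TCP position; "tcp_rot": TCP orientation; "contact_force": force on the tool from outside, world axes, zero at the start; "wrist_torque": the same for the moment, N m; "opening": opening from 0.0 (shut) to 1.0 (fully open); "grasp_force": force on a finger pad.
Only numpy, scipy, OpenCV 4.12 (cv2) and the standard library are available. Lean on these libraries where they do the work, as an engineer would, in place of code of your own. Each camera call takes 0.05 s, during which the arm holds its last target. There are 200 camera calls.

## Working session

There is one attempt and no reset: what is moved stays moved. The work goes in short steps, Python scripts to look and compute and a tool call to move; the robot and the scene stay as the last step left them, time stands still between calls to the robot, and variables do not carry over. Pictures are saved under pics/ and viewed, at most 10 in all, crops included, and the job is handed in when it is done.

Besides the shell and the picture viewer there is one more tool, called after "Call:" as a command line: name --argument value ..., lists and objects as JSON in quotes. carry_out: Moves the arm, as the interface text tells. Its arguments: {"type":"object","properties":{"delta_pos":{"type":"array","items":{"type":"array","items":{"type":"number"}}},"rot":{"type":"array","items":{"type":"array","items":{"type":"number"}}},"claw":{"type":"number"},"grip_force":{"type":"number"}},"required":["delta_pos","rot"]}

```bash
ls; mkdir -p pics; python3 - <<'E'
from rig import r
import cv2,numpy as np
print(r.sense(), r.tips_ahead)
ims=[]
for c in("scene","top"):
    im=r.grab_frame(c); cv2.imwrite(f"pics/{c}0.png",im)
    i=r.camera_info(c); print(c,i["fx"],i["fy"],i["cx"],i["cy"],np.round(i["pose"],3).tolist())
    for t in("block_center","block_two_center","plate_top","mat","beaker_center","crucible_center","vial_a_center","spatula_center"):
        print(t,[(np.round(d["box"]).tolist(),round(d["p"],2)) for d in r.recognise(t,c)][:3])
E
```

```text
pics
{'clock': 0.0, 'qpos': array([ 1.30663302e+00,  3.53633175e-01,  1.63413156e+00,  4.49406188e-06,
        1.15520533e+00, -2.42171618e-03]), 'qvel': array([ 0.00134664,  0.00065953, -0.00012943,  0.00060178, -0.00150776,
       -0.00070106]), 'joint_efforts': array([ 4.57963670e-04, -6.05269003e+01, -3.42060006e+01,  8.09557878e-05,
        9.53429437e-03,  2.13572571e-05]), 'eef_pos': array([161.62368782, 603.28402004, 255.57211101]), 'tcp_rot': array([-3.14021525e+00, -7.44471874e-06,  2.87984924e+00]), 'contact_force': array([-0.29962833,  0.22652176,  0.05172289]), 'wrist_torque': array([-0.03039998,  0.01359006,  0.0083464 ]), 'grasp_force': 0.0, 'opening': 0.9997133771987936} 25.0
scene 444.50967792536414 444.50967792536414 252.00673386197502 191.89043869292135 [[0.403, 0.487, -0.775, 1429.736], [0.915, -0.209, 0.344, -380.373], [0.006, -0.848, -0.53, 691.062], [0.0, 0.0, 0.0, 1.0]]
block_center [([334.0, 164.0, 361.0, 190.0], 0.73)]
block_two_center [([282.0, 172.0, 307.0, 201.0], 0.8)]
plate_top [([96.0, 172.0, 197.0, 258.0], 0.65)]
mat [([264.0, 162.0, 406.0, 238.0], 0.
[... 170 characters left out ...]
ula_center [([181.0, 196.0, 207.0, 230.0], 0.64)]
top 470.6047977805559 470.6047977805559 254.4193735976719 185.81365023697924 [[0.025, -0.983, 0.181, 397.711], [-1.0, -0.026, -0.004, 28.757], [0.008, -0.181, -0.983, 1126.719], [0.0, 0.0, 0.0, 1.0]]
block_center [([92.0, 212.0, 130.0, 241.0], 0.76)]
block_two_center [([176.0, 219.0, 210.0, 248.0], 0.71)]
plate_top [([337.0, 186.0, 426.0, 310.0], 0.84)]
mat [([90.0, 150.0, 219.0, 279.0], 0.66)]
beaker_center [([171.0, 158.0, 198.0, 184.0], 0.65), ([312.0, 213.0, 324.0, 287.0], 0.57)]
crucible_center [([126.0, 158.0, 142.0, 173.0], 0.76)]
vial_a_center [([372.0, 167.0, 381.0, 175.0], 0.63)]
spatula_center [([314.0, 213.0, 325.0, 285.0], 0.74)]
```

View pics/scene0.png

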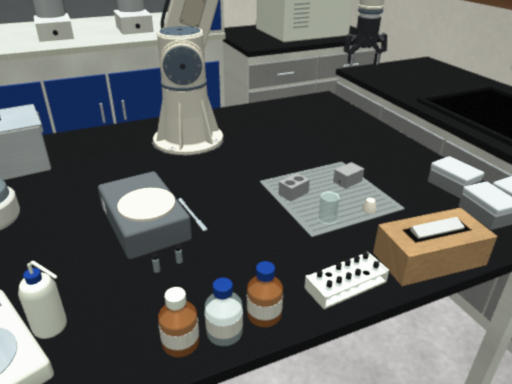

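View pics/top0.png

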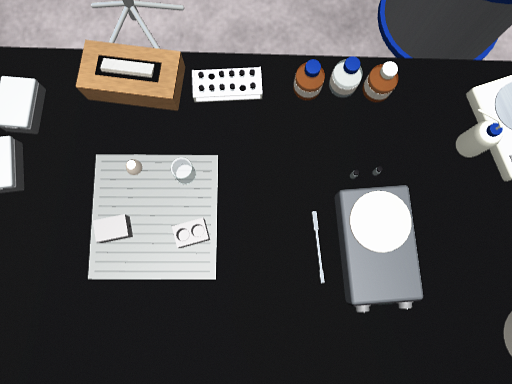

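The scene camera shows the bare block at about (348,175) and the two-well block at (294,187). In the top view they're at (112,228) and (191,233), with the white plate at about (380,221). The networks agree with both pictures. Next I fit the poses.

```bash
cat > h.py <<'E'
from rig import r
import cv2,numpy as np
from scipy.optimize import minimize
from scipy.spatial.transform import Rotation as R
def proj(c,P):
    i=r.camera_info(c);T=np.linalg.inv(i["pose"]);q=P@T[:3,:3].T+T[:3,3]
    return np.c_[q[:,0]/q[:,2]*i["fx"]+i["cx"],q[:,1]/q[:,2]*i["fy"]+i["cy"]]
def back(c,uv,z):
    i=r.camera_info(c);p=np.array(i["pose"]);d=p[:3,:3]@[(uv[0]-i["cx"])/i["fx"],(uv[1]-i["cy"])/i["fy"],1]
    return p[:3,3]+d*(z-p[2,3])/d[2]
def box(x,y,z,yaw,s=(50,74,44)):
    c=np.array([[a,b,d] for a in(-.5,.5) for b in(-.5,.5) for d in(-.5,.5)])*s
    return R.from_euler('z',yaw).apply(c)+[x,y,z]
def fit(masks,z,x0,s=(50,74,44)):
    def cost(v):
        t=0
        for c,m in masks.items():
            h=cv2.convexHull((proj(c,box(v[0],v[1],z,v[2],s))*16).round().astype(np.float32)).astype(np.int32)
            im=np.zeros((384*1,512),np.uint8)
            cv2.fillConvexPoly(im,h,255,cv2.LINE_AA,4)
            t+=np.abs(im/255.-m).sum()/m.sum()
        return t
    best=min((minimize(cost,[*x0,a],method='Nelder-Mead',options=dict(initial_simplex=[[x0[0],x0[1],a],[x0[0]+15,x0[1],a],[x0[0],x0[1]+15,a],[x0[0],x0[1],a+.4]])) for a in np.arange(-1.4,1.5,.4)),key=lambda o:o.fun)
    return best.x,best.fun
E
python3 - <<'E'
from h import *
for c in("top","scene"): r.grab_frame(c)
for t in("block_center","block_two_center"):
    ms={c:r.cut_out(t,c)[0]["mask"] for c in("top","scene")}
    b=r.recognise(t,"top")[0]["box"]; x0=back("top",[(b[0]+b[2])/2,(b[1]+b[3])/2],35)[:2]
    for k in(ms,{"top":ms["top"]},{"scene":ms["scene"]}): print(t,fit(k,26,x0))
for c in("top","scene"):
    g=r.grab_frame(c).min(2); m=(g>225).astype(np.uint8)
    b=np.array(r.recognise("plate_top",c)[0]["box"]).astype(int); w=np.zeros_like(m); w[b[1]-5:b[3]+5,b[0]-5:b[2]+5]=1
    n,l,s,ce=cv2.connectedComponentsWithStats(m*w); k=1+s[1:,4].argmax()
    cs,_=cv2.findContours((l==k).astype(np.uint8),0,1); e=cv2.fitEllipse(max(cs,key=len))
    print(c,e,back(c,e[0],103))
    for t in("beaker_center","crucible_center","vial_a_center","spatula_center"):
        for d in r.recognise(t,c)[:2]:
            b=d["box"]; print(t,round(d["p"],2),back(c,[(b[0]+b[2])/2,(b[1]+b[3])/2],25).round())
E
```

```text
block_center (array([4.89393145e+02, 3.53353990e+02, 2.36988198e-01]), np.float64(0.2813778261206848))
block_center (array([4.90816953e+02, 3.52479661e+02, 1.94205065e-01]), np.float64(0.09562113810256752))Traceback (most recent call last):
  File "<stdin>", line 6, in <module>
  File "h.py", line 23, in fit
    best=min((minimize(cost,[*x0,a],method='Nelder-Mead',options=dict(initial_simplex=[[x0[0],x0[1],a],[x0[0]+15,x0[1],a],[x0[0],x0[1]+15,a],[x0[0],x0[1],a+.4]])) for a in np.arange(-1.4,1.5,.4)),key=lambda o:o.fun)
  File "h.py", line 23, in <genexpr>
    best=min((minimize(cost,[*x0,a],method='Nelder-Mead',options=dict(initial_simplex=[[x0[0],x0[1],a],[x0[0]+15,x0[1],a],[x0[0],x0[1]+15,a],[x0[0],x0[1],a+.4]])) for a in np.arange(-1.4,1.5,.4)),key=lambda o:o.fun)
              ~~~~~~~~^^^^^^^^^^^^^^^^^^^^^^^^^^^^^^^^^^^^^^^^^^^^^^^^^^^^^^^^^^^^^^^^^^^^^^^^^^^^^^^^^^^^^^^^^^^^^^^^^^^^^^^^^^^^^^^^^^^^^^^^^^^^^^^^^^^^^^^^^^^^
    res = _minimize_neldermead(fun, x0, args, callback, bounds=bounds,
                               **options)
    fsim[j] = func(sim[j])
              ~~~~^^^^^^^^
    fx = function(np.copy(x), *(wrapper_args + args))
  File "h.py", line 18, in cost
    h=cv2.convexHull((proj(c,box(v[0],v[1],z,v[2],s))*16).round().astype(np.float32)).astype(np.int32)
                      ~~~~^^^^^^^^^^^^^^^^^^^^^^^^^^^
  File "h.py", line 6, in proj
    i=r.camera_info(c);T=np.linalg.inv(i["pose"]);q=P@T[:3,:3].T+T[:3,3]
ValueError: time passes only in moves, steps and waits
```

```bash
python3 - <<'E'
s=open('h.py').read().replace('r.camera_info(c)','info(c)').replace('def proj','import functools\n@functools.cache\ndef info(c): return r.camera_info(c)\ndef proj',1)
open('h.py','w').write(s)
E
python3 - <<'E'
from h import *
for c in("top","scene"): r.grab_frame(c)
for t in("block_center","block_two_center"):
    ms={c:r.cut_out(t,c)[0]["mask"] for c in("top","scene")}
    b=r.recognise(t,"top")[0]["box"]; x0=back("top",[(b[0]+b[2])/2,(b[1]+b[3])/2],35)[:2]
    for k in(ms,{"top":ms["top"]},{"scene":ms["scene"]}): print(t,fit(k,26,x0))
for c in("top","scene"):
    g=r.grab_frame(c).min(2); m=(g>225).astype(np.uint8)
    b=np.array(r.recognise("plate_top",c)[0]["box"]).astype(int); w=np.zeros_like(m); w[b[1]-5:b[3]+5,b[0]-5:b[2]+5]=1
    n,l,s,ce=cv2.connectedComponentsWithStats(m*w); k=1+s[1:,4].argmax()
    cs,_=cv2.findContours((l==k).astype(np.uint8),0,1); e=cv2.fitEllipse(max(cs,key=len))
    print(c,e,back(c,e[0],103))
    for t in("beaker_center","crucible_center","vial_a_center","spatula_center"):
        for d in r.recognise(t,c)[:2]:
            b=d["box"]; print(t,round(d["p"],2),back(c,[(b[0]+b[2])/2,(b[1]+b[3])/2],25).round())
print(r.sense()["clock"])
E
```

```text
block_center (array([4.90060702e+02, 3.53215126e+02, 2.59896222e-01]), np.float64(0.25034204346583805))
block_center (array([4.90729281e+02, 3.52500503e+02, 2.18426894e-01]), np.float64(0.07015964855887709))
block_center (array([4.83260306e+02, 3.58630083e+02, 3.40353221e-01]), np.float64(0.08467456427015249))
block_two_center (array([4.84419590e+02, 1.71337081e+02, 3.11622147e-01]), np.float64(0.24648886613707538))
block_two_center (array([4.85730304e+02, 1.70423117e+02, 2.87162478e-01]), np.float64(0.08428446005267778))
block_two_center (array([4.77429794e+02, 1.74900544e+02, 3.96024291e-01]), np.float64(0.07546253611162333))
top ((380.2313232421875, 220.9947967529297), (58.78009033203125, 61.57176208496094), 137.0090789794922) [ 515.33229682 -252.10752042  103.        ]
beaker_center 0.73 [630. 191.  25.]
crucible_center 0.77 [636. 313.  25.]
spatula_center 0.68 [ 453. -128.   25.]
scene ((145.71206665039062, 202.86578369140625), (28.986980438232422, 55.66453170776367), 81.8385238647461) [ 515.18134754 -252.40126027  103.        ]
beaker_center 0.92 [608. 205.  25.]
crucible_center 0.59 [630. 320.  25.]
vial_a_center 0.47 [ 645. -266.   25.]
vial_a_center 0.18 [ 491. -131.   25.]
spatula_center 0.47 [ 492. -133.   25.]
2.15
```

```bash
cat >> h.py <<'E'
import json,os
def state():
    s=r.sense(); return s["eef_pos"],R.from_euler('xyz',s["tcp_rot"]),s
def log():
    p,o,s=state(); d=json.load(open('log.json')) if os.path.exists('log.json') else []
    d.append([list(s["qpos"]),list(p),list(s["tcp_rot"])]); json.dump(d,open('log.json','w'))
    print("t",s["clock"],"q",np.round(s["qpos"],2),"p",p.round(1),"f",np.round(s["contact_force"],1),"open",round(s["opening"],3),"gf",round(s["grasp_force"],1))
# tool orientation: closing axis azimuth az (horizontal), tool z tilted from down by tilt towards azimuth az+90deg
def ori(az,tilt):
    y=np.array([np.cos(az),np.sin(az),0]); h=np.array([-np.sin(az),np.cos(az),0])
    z=np.sin(tilt)*h-np.cos(tilt)*np.array([0,0,1]); return R.from_matrix(np.c_[np.cross(y,z),y,z])
def go(grasp,o):  # delta so the grasp point comes to `grasp` with orientation o
    p,o0,s=state(); t=np.array(grasp)-6*o.as_matrix()[:,2]
    d=o0.inv().apply(t-p)/1000; w=(o0.inv()*o).as_rotvec(degrees=True)
    print("delta",d.round(4).tolist(),"rot",w.round(2).tolist(),"TCP",t.round(1), "rows>=",round(max(np.linalg.norm(d)/.0625,np.linalg.norm(w)/10.7),1))
E
python3 -c "
from h import *
log(); go([489,354,190],ori(.25,0)); go([489,354,190],ori(.25+np.pi,0))"
```

```text
t 2.15 q [ 1.31  0.35  1.63 -0.    1.16 -0.  ] p [161.8 603.7 256.3] f [-0.4 -0.5  0.5] open 0.999 gf 0.0
delta [-0.3807, -0.1565, 0.0603] rot [0.0, -0.0, 60.68] TCP [489. 354. 196.] rows>= 6.7
delta [-0.3807, -0.1565, 0.0603] rot [0.0, 0.0, -119.32] TCP [489. 354. 196.] rows>= 11.2
```

Call:
carry_out --delta_pos '[[-0.19,-0.08,0.03],[-0.19,-0.08,0.03],[-0.19,-0.08,0.03],[-0.19,-0.08,0.03]]' --rot '[[0,0,30],[0,0,30],[0,0,30],[0,0,30]]'

```text
clock: 2.65
eef_pos: [326.6, 475.1, 225.9]
tcp_rot: [-3.141, 0.001, 2.352]
contact_force: [-0.3, 1.1, 0.2]
opening: 1.001
grasp_force: 0.0
```

```bash
python3 -c "
from h import *
log(); go([489,354,190],ori(.25,0)); go([489,354,190],ori(.25,.4)); go([489,354,190],ori(.25,-.4))"
```

```text
t 2.65 q [ 0.97  0.31  1.77 -0.    1.06  0.18] p [326.6 475.1 225.9] f [-0.3  1.1  0.2] open 1.001 gf 0.0
delta [-0.2003, 0.03, 0.03] rot [-0.03, 0.05, 30.46] TCP [489. 354. 196.] rows>= 3.3
delta [-0.2024, 0.0288, 0.0304] rot [-6.12, 22.42, 30.05] TCP [489.6 351.7 195.5] rows>= 3.6
delta [-0.1983, 0.0312, 0.0304] rot [6.06, -22.33, 30.06] TCP [488.4 356.3 195.5] rows>= 3.5
```

Call:
carry_out --delta_pos '[[-0.198,0.031,0.03],[-0.198,0.031,0.03],[-0.198,0.031,0.03],[-0.198,0.031,0.03],[-0.198,0.031,0.03]]' --rot '[[6,-22.3,30],[6,-22.3,30],[6,-22.3,30],[6,-22.3,30],[6,-22.3,30]]'

```text
clock: 3.28
eef_pos: [486.7, 359.6, 195.4]
tcp_rot: [-3.141, 0.398, 1.827]
contact_force: [0.4, 0.3, 0.2]
opening: 1.0
grasp_force: 0.0
```

```bash
python3 -c "
from h import *
log(); go([489,354,190],ori(.25,-.75)); go([489,354,130],ori(.25,-.75))"
```

```text
t 3.275 q [ 0.81  0.49  1.62 -0.35  1.26  0.7 ] p [486.7 359.6 195.4] f [0.4 0.3 0.2] open 1.0 gf 0.0
delta [-0.0014, 0.0009, 0.0016] rot [0.16, -20.15, 0.31] TCP [488.  358.  194.4] rows>= 1.9
delta [0.0219, 0.0009, 0.057] rot [0.16, -20.15, 0.31] TCP [488.  358.  134.4] rows>= 1.9
```

```bash
python3 -c "
from h import *
go([489,354,100],ori(.25,-.7));go([489,354,31],ori(.25,-.7))"
```

```text
delta [0.0333, 0.0009, 0.0845] rot [0.15, -17.29, 0.31] TCP [488.  357.7 104.6] rows>= 1.6
delta [0.06, 0.001, 0.1481] rot [0.15, -17.29, 0.31] TCP [488.  357.7  35.6] rows>= 2.6
```

Call:
carry_out --delta_pos '[[0.033,0.001,0.084],[0.033,0.001,0.084],[0.033,0.001,0.084],[0.033,0.001,0.084]]' --rot '[[0,-17.3,0.3],[0,-17.3,0.3],[0,-17.3,0.3],[0,-17.3,0.3]]'

```text
clock: 3.78
eef_pos: [488.2, 358.4, 107.6]
tcp_rot: [3.136, 0.696, 1.819]
contact_force: [-0.4, -0.2, -0.2]
opening: 0.996
grasp_force: 0.0
```

```bash
python3 -c "
from h import *
log(); go([489,354,31],ori(.25,-.7))
cs=[]
for c in('top','scene'):
    im=r.grab_frame(c); u,v=proj(c,np.array([[489,354,30.]]))[0].astype(int); u=max(u,60)
    cs.append(cv2.resize(im[v-50:v+50,u-60:u+60],None,fx=3.3,fy=3.3,interpolation=2))
cv2.imwrite('pics/hover.png',np.hstack(cs))"
```

```text
t 3.775 q [ 0.9   0.72  1.57 -0.55  1.35  0.92] p [488.2 358.4 107.6] f [-0.4 -0.2 -0.2] open 0.996 gf 0.0
delta [0.0458, -0.0006, 0.0556] rot [0.26, -0.2, -0.07] TCP [488.  357.7  35.6] rows>= 1.2
```

View pics/hover.png

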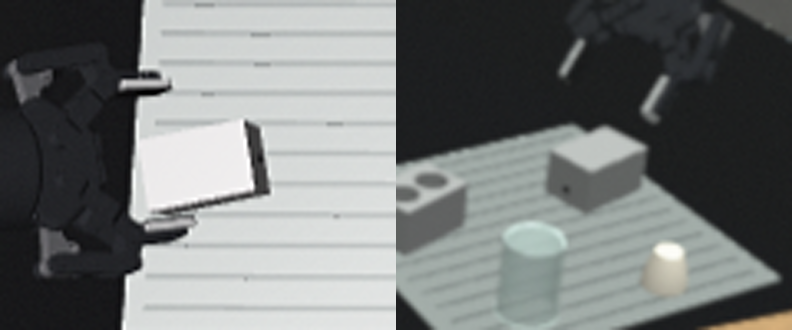

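The top crop shows the open fingers straddling the bare block (centre about (200,165) in the crop) nearly parallel to its long sides. The scene crop shows the same with clear surroundings. I'll descend.

Call:
carry_out --delta_pos '[[0.023,0,0.028],[0.046,-0.001,0.055],[0.046,-0.001,0.055],[0.046,-0.001,0.055]]' --rot '[[0,0,0],[0,0,0],[0,0,0],[0,0,0]]'

```text
clock: 4.38
eef_pos: [488.4, 357.4, 36.6]
tcp_rot: [3.134, 0.699, 1.816]
contact_force: [0.4, 0.4, 0.9]
opening: 1.0
grasp_force: 0.0
```

Call:
carry_out --delta_pos '[[0,0,0],[0,0,0],[0,0,0],[0,0,0],[0,0,0],[0,0,0],[0,0,0]]' --rot '[[0,0,0],[0,0,0],[0,0,0],[0,0,0],[0,0,0],[0,0,0],[0,0,0]]' --claw 0.04 --grip_force 80

```text
clock: 5.25
eef_pos: [487.8, 357.5, 35.7]
tcp_rot: [3.135, 0.7, 1.817]
contact_force: [-1.2, 2.1, 7.2]
opening: 0.577
grasp_force: 83.3
```

```bash
python3 -c "
from h import *
log(); go([440,130,170],ori(-.7,.1));go([440,0,170],ori(-np.pi/2,.87))"
```

```text
t 5.25 q [ 0.9   0.82  1.58 -0.57  1.27  0.98] p [487.8 357.5  35.7] f [-1.2  2.1  7.2] open 0.577 gf 83.3
delta [-0.2504, -0.1025, 0.0269] rot [16.76, 42.13, 53.26] TCP [439.6 129.5 176. ] rows>= 6.5
delta [-0.3444, -0.1387, 0.1086] rot [-9.35, 61.63, 112.27] TCP [435.4  -0.  173.9] rows>= 12.0
```

Call:
carry_out --delta_pos '[[-0.02,0,-0.024],[-0.05,0,-0.06],[-0.084,0,-0.1],[-0.084,0,-0.1],[-0.084,0,-0.1]]' --rot '[[0,0,0],[0,0,0],[0,0,0],[0,0,0],[0,0,0]]'

```text
clock: 5.88
eef_pos: [486.5, 356.8, 164.2]
tcp_rot: [3.138, 0.7, 1.819]
contact_force: [0.4, 0.2, -3.7]
opening: 0.576
grasp_force: 83.7
```

```bash
python3 -c "
from h import *
log(); go([440,130,170],ori(-.7,.1))"
```

```text
t 5.875 q [ 0.9   0.65  1.56 -0.54  1.43  0.87] p [486.5 356.8 164.2] f [ 0.4  0.2 -3.7] open 0.576 gf 83.7
delta [-0.1673, -0.1017, 0.1251] rot [16.65, 42.17, 53.29] TCP [439.6 129.5 176. ] rows>= 6.5
```

Call:
carry_out --delta_pos '[[-0.167,-0.102,0.125],[-0.167,-0.102,0.125],[-0.167,-0.102,0.125],[-0.167,-0.102,0.125],[-0.167,-0.102,0.125],[-0.167,-0.102,0.125],[-0.167,-0.102,0.125],[-0.167,-0.102,0.125]]' --rot '[[16.7,42.2,53.3],[16.7,42.2,53.3],[16.7,42.2,53.3],[16.7,42.2,53.3],[16.7,42.2,53.3],[16.7,42.2,53.3],[16.7,42.2,53.3],[16.7,42.2,53.3]]'

```text
clock: 6.88
eef_pos: [438.1, 128.6, 175.1]
tcp_rot: [-3.139, -0.097, 0.869]
contact_force: [0.4, -0.4, -4.7]
opening: 0.577
grasp_force: 83.5
```

```bash
python3 -c "
from h import *
log(); go([440,0,150],ori(-np.pi/2,.87))"
```

```text
t 6.875 q [0.24 0.16 2.11 0.08 0.79 0.89] p [438.1 128.6 175.1] f [ 0.4 -0.4 -4.7] open 0.577 gf 83.5
delta [-0.1015, 0.081, 0.0113] rot [-23.8, 41.47, 45.08] TCP [435.4  -0.  153.9] rows>= 6.1
```

```bash
cat > ik.py <<'E'
from h import *
from scipy.optimize import least_squares
lo=np.array([-2.63,-.92,.06,-1.3,0,-3.02]);hi=np.array([2.63,2.1,2.66,4.44,2.69,3.02])
Y=lambda a:R.from_euler('y',a).as_matrix();Z=lambda a:R.from_euler('z',a).as_matrix()
def basis(q):
    A=Z(q[0]);B=A@Y(q[1]);C=A@Y(q[1]+q[2]);D=C@Z(q[3])@Y(q[4])
    return np.c_[A[:,0],A[:,2],B[:,2],C[:,0],C[:,2],D[:,2]],D@Z(q[5])
L=json.load(open('log.json'))
A=np.vstack([basis(q)[0] for q,p,o in L]);b=np.hstack([p for q,p,o in L])
k,res,rk,sv=np.linalg.lstsq(A,b,rcond=None)
W=[(basis(q)[1].T@R.from_euler('xyz',o).as_matrix()) for q,p,o in L]
T=R.from_matrix(np.array(W)).mean().as_matrix()
def ik(grasp,o,q0):
    t=np.array(grasp)-6*o.as_matrix()[:,2]
    def f(q):
        B,M=basis(q); return np.r_[(B@k-t)/100,(R.from_matrix(M@T).inv()*o).as_rotvec()]
    s=least_squares(f,np.clip(q0,lo+.01,hi-.01),bounds=(lo,hi)); return s.x.round(2),round(s.cost**.5,4)
if __name__=="__main__":
    print(k.round(1),sv.round(2),np.abs(A@k-b).max(),T.round(2).tolist())
    q=r.sense()["qpos"]
    for x in(440,500,560,620):
      for ti in(.6,.87,-.7,-1.0):
        for z in(37,150): print(x,ti,z,ik([x,0,z],ori(-np.pi/2,ti),q))
E
python3 ik.py
```

```text
[  1.  294.  565.4  58.9 494.3 314.8] [5.17 3.77 0.91 0.39 0.24 0.23] 1.613061382972674 [[0.0, -1.0, 0.0], [1.0, 0.0, 0.0], [-0.0, 0.0, 1.0]]
440 0.6 37 (array([0.  , 0.36, 2.41, 0.6 , 0.  , 0.97]), np.float64(0.1674))
440 0.6 150 (array([ 0.  ,  0.06,  2.5 ,  3.14,  0.01, -1.57]), np.float64(0.0))
440 0.87 37 (array([0.  , 0.35, 2.41, 0.73, 0.  , 0.84]), np.float64(0.3565))
440 0.87 150 (array([0.  , 0.04, 2.5 , 0.54, 0.  , 1.03]), np.float64(0.1923))
440 -0.7 37 (array([ 0.  ,  0.75,  1.72, -0.  ,  1.37,  1.57]), np.float64(0.0))
440 -0.7 150 (array([ 0.  ,  0.59,  1.7 , -0.  ,  1.55,  1.57]), np.float64(0.0))
440 -1.0 37 (array([-0.  ,  0.92,  1.56,  0.  ,  1.66,  1.57]), np.float64(0.0))
440 -1.0 150 (array([ 0.  ,  0.76,  1.57, -0.  ,  1.82,  1.57]), np.float64(0.0))
500 0.6 37 (array([0.  , 0.42, 2.31, 0.58, 0.  , 0.99]), np.float64(0.1372))
500 0.6 150 (array([-0.  ,  0.15,  2.38,  0.  ,  0.01,  1.57]), np.float64(0.0))
500 0.87 37 (array([0.  , 0.41, 2.32, 0.75, 0.  , 0.82]), np.float64(0.3269))
500 0.87 150 (array([0.  , 0.14, 2.39, 0.64, 0.  , 0.93]), np.float64(0.1846))
50
[... 926 characters left out ...]
91,  1.24, -0.  ,  2.  ,  1.57]), np.float64(0.0))
620 0.6 37 (array([ 0.  ,  0.54,  2.18,  3.14,  0.19, -1.57]), np.float64(0.0))
620 0.6 150 (array([-0.  ,  0.3 ,  2.15,  0.  ,  0.09,  1.57]), np.float64(0.0))
620 0.87 37 (array([-0.  ,  0.52,  2.12,  0.84,  0.  ,  0.73]), np.float64(0.2652))
620 0.87 150 (array([0.  , 0.3 , 2.18, 0.55, 0.  , 1.02]), np.float64(0.1527))
620 -0.7 37 (array([ 0.  ,  0.95,  1.25, -0.  ,  1.64,  1.57]), np.float64(0.0))
620 -0.7 150 (array([-0.  ,  0.83,  1.23,  0.  ,  1.79,  1.57]), np.float64(0.0))
620 -1.0 37 (array([ 0.  ,  1.13,  1.03, -0.  ,  1.98,  1.57]), np.float64(0.0))
620 -1.0 150 (array([ 0.  ,  1.  ,  1.04, -0.  ,  2.1 ,  1.57]), np.float64(0.0))
```

```bash
python3 - <<'E'
from ik import *
q=r.sense()["qpos"]
for az in(-.4,0,.4):
    print("mid",az,*[(ti,ik([500,0,z],ori(az,ti),q)) for ti,z in((.8,130),(.8,40),(-.7,50),(-.9,50))],sep="\n ")
    print("plate",az-.4,*[(ti,ik([515,-252,130],ori(az-.4,ti),q)) for ti in(.67,.87)],sep="\n ")
E
```

```text
mid
 -0.4
 (0.8, (array([-0.48,  0.45,  2.13,  1.04,  0.98, -0.87]), np.float64(0.0)))
 (0.8, (array([-0.48,  0.64,  2.13,  1.17,  0.89, -1.09]), np.float64(0.0)))
 (-0.7, (array([ 0.32,  0.7 ,  1.81, -0.55,  1.2 ,  1.07]), np.float64(0.0)))
 (-0.9, (array([ 0.37,  0.8 ,  1.73, -0.61,  1.37,  1.14]), np.float64(0.0)))
plate
 -0.8
 (0.67, (array([-0.81,  0.48,  1.95,  0.88,  0.94, -0.63]), np.float64(0.0)))
 (0.87, (array([-0.89,  0.56,  1.96,  1.05,  1.07, -0.85]), np.float64(0.0)))
mid
 0
 (0.8, (array([-0.43,  0.54,  1.94,  0.77,  1.2 , -0.93]), np.float64(0.0)))
 (0.8, (array([-0.43,  0.7 ,  1.94,  0.83,  1.08, -1.06]), np.float64(0.0)))
 (-0.7, (array([ 0.39,  0.64,  1.96, -0.78,  1.01,  0.97]), np.float64(0.0)))
 (-0.9, (array([ 0.47,  0.73,  1.92, -0.86,  1.18,  1.1 ]), np.float64(0.0)))
plate
 -0.4
 (0.67, (array([-0.78,  0.57,  1.78,  0.67,  1.18, -0.77]), np.float64(0.0)))
 (0.87, (array([-0.85,  0.66,  1.75,  0.79,  1.32, -0.89]), np.float64(0.0)))
mid
 0.4
 (0.8, (array([-0.35,  0.62,  1.76,  0.56,  1.4 , -1.03]), np.float64(0.0)))
 (0.8, (array([-0.35,  0.76,  1.77,  0.58,  1.27, -1.12]), np.float64(0.0)))
 (-0.7, (array([ 0.43,  0.57,  2.14, -1.09,  0.81,  0.96]), np.float64(0.0)))
 (-0.9, (array([ 0.52,  0.68,  2.13, -1.21,  0.98,  1.16]), np.float64(0.0)))
plate
 0.0
 (0.67, (array([-0.72,  0.65,  1.62,  0.5 ,  1.38, -0.94]), np.float64(0.0)))
 (0.87, (array([-0.77,  0.75,  1.55,  0.58,  1.54, -1.  ]), np.float64(0.0)))
```

```bash
python3 - <<'E'
from ik import *
q=r.sense()["qpos"]
go([500,20,140],ori(0,.87)); print(ik([500,20,140],ori(0,.87),q),ik([500,20,40],ori(0,.87),q))
E
```

```text
delta [-0.0493, 0.1204, 0.0263] rot [19.05, 42.38, -36.53] TCP [500.   15.4 143.9] rows>= 5.5
(array([-0.42,  0.55,  1.94,  0.83,  1.24, -0.95]), np.float64(0.0)) (array([-0.42,  0.73,  1.94,  0.88,  1.12, -1.1 ]), np.float64(0.0))
```

Call:
carry_out --delta_pos '[[-0.049,0.12,0.026],[-0.049,0.12,0.026],[-0.049,0.12,0.026],[-0.049,0.12,0.026],[-0.049,0.12,0.026],[-0.049,0.12,0.026],[-0.049,0.12,0.026],[-0.049,0.12,0.026]]' --rot '[[19,42.4,-36.5],[19,42.4,-36.5],[19,42.4,-36.5],[19,42.4,-36.5],[19,42.4,-36.5],[19,42.4,-36.5],[19,42.4,-36.5],[19,42.4,-36.5]]'

```text
clock: 7.88
eef_pos: [501.2, 16.8, 143.4]
tcp_rot: [-3.141, -0.872, 1.573]
contact_force: [-1.2, -0.7, -4.0]
opening: 0.573
grasp_force: 84.1
```

```bash
python3 - <<'E'
from h import *
log(); go([500,20,53],ori(0,.87)); go([500,20,140],ori(0,.87))
cs=[]
for c in('top','scene'):
    im=r.grab_frame(c); u,v=proj(c,np.array([[500,20,120.]]))[0].astype(int)
    cs.append(cv2.resize(im[v-55:v+55,u-60:u+60],None,fx=3.3,fy=3.3,interpolation=2))
    print(c,u,v)
cv2.imwrite('pics/mid.png',np.hstack(cs))
E
```

```text
t 7.875 q [-0.43  0.55  1.94  0.83  1.24 -0.95] p [501.2  16.8 143.4] f [-1.2 -0.7 -4. ] open 0.573 gf 84.1
delta [-0.0672, -0.0012, 0.0546] rot [-0.1, -0.11, 0.07] TCP [500.   15.4  56.9] rows>= 1.4
delta [-0.0006, -0.0012, -0.0014] rot [-0.1, -0.11, 0.07] TCP [500.   15.4 143.9] rows>= 0.0
top 255 223
scene 247 171
```

View pics/mid.png

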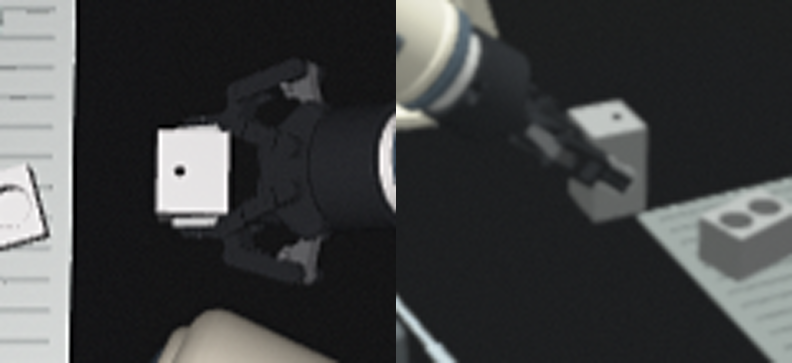

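The block is held upright on its end (top crop (193,170)), squared up, with the bench below clear. I'll lower it until it makes contact.

Call:
carry_out --delta_pos '[[-0.034,-0.001,0.027],[-0.067,-0.001,0.055],[-0.067,-0.001,0.055],[-0.067,-0.001,0.055]]' --rot '[[0,0,0],[0,0,0],[0,0,0],[0,0,0]]'

```text
clock: 8.48
eef_pos: [501.5, 16.8, 60.6]
tcp_rot: [3.135, -0.871, 1.577]
contact_force: [0.4, -0.4, -3.8]
opening: 0.573
grasp_force: 84.0
```

```bash
python3 - <<'E'
from h import *
log()
for c in('top','scene'):
    r.grab_frame(c); m=r.cut_out("block_center",c)
    for d in m[:2]: print(c,d["box"],d["p"])
# predicted box in each view for bottom height hb, on-end block
for hb in(6,12,18,24):
    P=box(500,20-5,hb+37,0,(50,44,74)); print(hb,[ (proj(c,P).min(0).round(1),proj(c,P).max(0).round(1)) for c in('top','scene')])
E
```

```text
t 8.475 q [-0.43  0.7   1.95  0.87  1.14 -1.08] p [501.5  16.8  60.6] f [ 0.4 -0.4 -3.8] open 0.573 gf 84.0
top [241.3, 210.1, 265.4, 235.2] 0.74
top [168.5, 155.4, 196.6, 184.9] 0.73
scene [239.6, 175.2, 259.0, 210.3] 0.64
6 [(array([247.6, 214.4]), array([267.9, 239.6])), (array([234.8, 179.3]), array([257.4, 215. ]))]
12 [(array([247.6, 214.1]), array([268. , 239.5])), (array([234.7, 177.4]), array([257.4, 213.2]))]
18 [(array([247.6, 213.8]), array([268.1, 239.3])), (array([234.7, 175.4]), array([257.5, 211.3]))]
24 [(array([247.6, 213.4]), array([268.2, 239.1])), (array([234.7, 173.5]), array([257.5, 209.5]))]
```

Call:
carry_out --delta_pos '[[-0.006,0,0.005],[-0.011,0,0.009],[-0.011,0,0.009],[-0.011,0,0.009]]' --rot '[[0,0,0],[0,0,0],[0,0,0],[0,0,0]]'

```text
clock: 9.18
eef_pos: [501.1, 16.1, 44.8]
tcp_rot: [3.136, -0.872, 1.576]
contact_force: [1.2, -1.9, -3.2]
opening: 0.573
grasp_force: 84.0
```

Call:
carry_out --delta_pos '[[-0.002,0,0.0016],[-0.002,0,0.0016]]' --rot '[[0,0,0],[0,0,0]]'

```text
clock: 9.43
eef_pos: [501.1, 16.0, 42.2]
tcp_rot: [3.135, -0.871, 1.576]
contact_force: [-0.1, -1.0, -3.1]
opening: 0.575
grasp_force: 84.0
```

Call:
carry_out --delta_pos '[[-0.0015,0,0.0013],[-0.0015,0,0.0013]]' --rot '[[0,0,0],[0,0,0]]'

```text
clock: 9.68
eef_pos: [501.2, 16.0, 41.8]
tcp_rot: [3.134, -0.874, 1.577]
contact_force: [-3.3, -5.9, 10.4]
opening: 0.578
grasp_force: 85.8
```

Call:
carry_out --delta_pos '[[0.0004,0,-0.0003],[0.0004,0,-0.0003],[0.0004,0,-0.0003],[0.0004,0,-0.0003],[0.0004,0,-0.0003]]' --rot '[[0,0,0],[0,0,0],[0,0,0],[0,0,0],[0,0,0]]' --claw 0.085

```text
clock: 10.3
eef_pos: [501.1, 16.2, 40.8]
tcp_rot: [3.135, -0.871, 1.577]
contact_force: [-0.2, -0.3, -0.2]
opening: 0.991
grasp_force: 0.0
```

Call:
carry_out --delta_pos '[[0,0,-0.03],[0,0,-0.07],[0,0,-0.11],[0,0,-0.13],[0,0,-0.13]]' --rot '[[0,0,0],[0,0,0],[0,0,0],[0,0,0],[0,0,0]]'

```text
clock: 10.92
eef_pos: [501.4, -84.1, 124.9]
tcp_rot: [3.133, -0.871, 1.577]
contact_force: [-1.1, 0.7, -0.1]
opening: 0.996
grasp_force: 0.0
```

```bash
python3 - <<'E'
from ik import *
log(); q=r.sense()["qpos"]
ims={c:r.grab_frame(c) for c in('top','scene')}; ms={}
for c in ims:
    d=r.cut_out("block_center",c); print(c,[(x["box"],round(x["p"],2)) for x in d])
    for x in d:
        b=x["box"]; e=proj(c,np.array([[501,20,41.]]))[0]
        if abs((b[0]+b[2])/2-e[0])<20 and c not in ms: ms[c]=x["mask"]
print(fit(ms,37,(501,16),(50,44,74)),[fit({c:ms[c]},37,(501,16),(50,44,74)) for c in ms])
cs=[]
for c in ims:
    u,v=proj(c,np.array([[500,20,40.]]))[0].astype(int)
    cs.append(cv2.resize(ims[c][v-55:v+55,u-60:u+60],None,fx=3.3,fy=3.3,interpolation=2))
cv2.imwrite('pics/mid2.png',np.hstack(cs))
go([500,20,190],ori(0,0)); go([500,20,140],ori(0,-.85));go([500,20,48],ori(0,-.85)); print(ik([500,20,140],ori(0,-.85),q),ik([500,20,48],ori(0,-.85),q))
E
```

```text
t 10.925 q [-0.58  0.63  1.84  0.72  1.32 -1.01] p [501.4 -84.1 124.9] f [-1.1  0.7 -0.1] open 0.996 gf 0.0
top [([243.4, 212.0, 266.9, 233.6], 0.62)]
scene [([241.9, 177.5, 260.9, 215.3], 0.78)]
(array([ 5.03236720e+02,  2.58563327e+01, -9.18287936e-02]), np.float64(0.27375845847530617)) [(array([5.04875717e+02, 2.45619002e+01, 2.95839186e-02]), np.float64(0.12398314697779939)), (array([ 4.96700276e+02,  2.92666660e+01, -1.25011386e-01]), np.float64(0.0638930163447251))]
delta [0.121, 0.0001, 0.0318] rot [0.1, -50.0, 0.15] TCP [500.  20. 196.] rows>= 4.7
delta [0.084, -0.0, 0.0687] rot [0.17, -98.7, 0.11] TCP [500.   24.5 144. ] rows>= 9.2
delta [0.0136, -0.0003, 0.1278] rot [0.17, -98.7, 0.11] TCP [500.   24.5  52. ] rows>= 9.2
(array([ 0.48,  0.56,  1.91, -0.77,  1.27,  0.95]), np.float64(0.0)) (array([ 0.48,  0.72,  1.91, -0.81,  1.15,  1.08]), np.float64(0.0))
```

View pics/mid2.png

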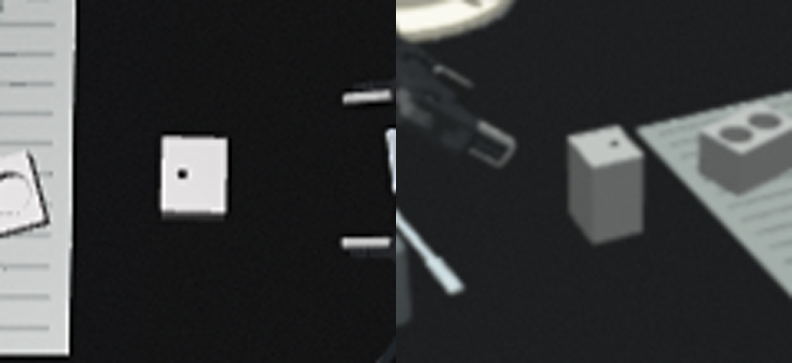

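The block stands squarely on its end at (194,175) in the top crop, with its bare base toward the robot's right (−y). I'll move over it and regrip from the wells side.

Call:
carry_out --delta_pos '[[0.04,0,-0.02],[0.125,0,0.03],[0.125,0,0.03],[0.125,0,0.03],[0.125,0,0.03],[0.125,0,0.03],[0.125,0,0.03]]' --rot '[[0,-10,0],[0,-20,0],[0,-50,0],[0,-50,0],[0,-50,0],[0,-50,0],[0,-50,0]]'

```text
clock: 12.0
eef_pos: [499.7, 20.6, 200.1]
tcp_rot: [3.139, -0.002, 1.573]
contact_force: [-0.5, 0.9, -1.4]
opening: 0.999
grasp_force: 0.0
```

```bash
python3 - <<'E'
from h import *
log(); t=-.85
g=np.array([502.5,30,40]); z=ori(0,t).as_matrix()[:,2]
print(z); go(g-100*z,ori(0,t))
E
```

```text
t 12.0 q [0.04 0.23 1.95 0.   0.96 0.03] p [499.7  20.6 200.1] f [-0.5  0.9 -1.4] open 0.999 gf 0.0
[ 0.         -0.75128041 -0.65998315]
delta [0.0889, 0.0028, 0.0903] rot [0.17, -48.8, 0.06] TCP [502.5 109.6 110. ] rows>= 4.6
```

Call:
carry_out --delta_pos '[[0.06,0.003,0.02],[0.089,0.003,0.05],[0.089,0.003,0.09],[0.089,0.003,0.09],[0.089,0.003,0.09],[0.089,0.003,0.09]]' --rot '[[0,-10,0],[0,-20,0],[0,-48.8,0],[0,-48.8,0],[0,-48.8,0],[0,-48.8,0]]'

```text
clock: 12.75
eef_pos: [502.5, 108.5, 107.9]
tcp_rot: [-3.137, 0.854, 1.574]
contact_force: [0.3, 0.5, 0.4]
opening: 0.995
grasp_force: 0.0
```

```bash
python3 - <<'E'
from h import *
log(); go([502.5,30,40],ori(0,-.85))
E
```

```text
t 12.75 q [ 0.6   0.67  1.81 -0.69  1.32  1.01] p [502.5 108.5 107.9] f [0.3 0.5 0.4] open 0.995 gf 0.0
delta [-0.0004, 0.0002, 0.0978] rot [-0.12, 0.24, 0.13] TCP [502.5  34.5  44. ] rows>= 1.6
```

Call:
carry_out --delta_pos '[[0,0,0.04],[0,0,0.08],[0,0,0.098],[0,0,0.098]]' --rot '[[0,0,0],[0,0,0],[0,0,0],[0,0,0]]'

```text
clock: 13.25
eef_pos: [503.7, 33.6, 46.4]
tcp_rot: [3.137, 0.852, 1.565]
contact_force: [0.5, -0.1, 0.4]
opening: 0.999
grasp_force: 0.0
```

Call:
carry_out --delta_pos '[[0,0,0],[0,0,0],[0,0,0],[0,0,0],[0,0,0],[0,0,0],[0,0,0]]' --rot '[[0,0,0],[0,0,0],[0,0,0],[0,0,0],[0,0,0],[0,0,0],[0,0,0]]' --claw 0.04 --grip_force 80

```text
clock: 14.12
eef_pos: [504.5, 36.0, 47.3]
tcp_rot: [3.134, 0.853, 1.566]
contact_force: [-1.6, 2.9, 6.0]
opening: 0.579
grasp_force: 82.8
```

```bash
python3 - <<'E'
from h import *
log(); go([502,30,200],ori(0,-.85))
E
```

```text
t 14.125 q [ 0.5   0.74  1.89 -0.81  1.16  1.09] p [504.5  36.   47.3] f [-1.6  2.9  6. ] open 0.579 gf 82.8
delta [-0.119, -0.0016, -0.1019] rot [0.27, 0.17, -0.17] TCP [502.   34.5 204. ] rows>= 2.5
```

Call:
carry_out --delta_pos '[[-0.015,0,-0.013],[-0.06,0,-0.05],[-0.1,0,-0.085],[-0.119,0,-0.102],[-0.119,0,-0.102]]' --rot '[[0,0,0],[0,0,0],[0,0,0],[0,0,0],[0,0,0]]'

```text
clock: 14.75
eef_pos: [504.2, 34.4, 205.3]
tcp_rot: [3.129, 0.85, 1.562]
contact_force: [-0.3, 0.1, -4.2]
opening: 0.573
grasp_force: 83.7
```

```bash
python3 - <<'E'
from h import *
log(); go([505,-60,220],ori(-.2,-.0))
E
```

```text
t 14.75 q [ 0.5   0.47  1.87 -0.75  1.36  0.88] p [504.2  34.4 205.3] f [-0.3  0.1 -4.2] open 0.573 gf 83.7
delta [-0.0779, 0.0009, 0.0573] rot [5.35, 48.49, 10.62] TCP [505. -60. 226.] rows>= 4.7
```

Call:
carry_out --delta_pos '[[-0.078,0.001,0.057],[-0.078,0.001,0.057],[-0.078,0.001,0.057],[-0.078,0.001,0.057],[-0.078,0.001,0.057],[-0.078,0.001,0.057],[-0.078,0.001,0.057]]' --rot '[[5.4,48.5,10.6],[5.4,48.5,10.6],[5.4,48.5,10.6],[5.4,48.5,10.6],[5.4,48.5,10.6],[5.4,48.5,10.6],[5.4,48.5,10.6]]'

```text
clock: 15.62
eef_pos: [503.6, -60.6, 223.3]
tcp_rot: [-3.135, 0.006, 1.37]
contact_force: [0.6, 0.7, -2.7]
opening: 0.576
grasp_force: 83.8
```

```bash
python3 - <<'E'
from ik import *
log(); t=np.pi/2-.851
go([515,-252,210],ori(-.4,t)); print(ik([515,-252,210],ori(-.4,t),r.sense()["qpos"]))
E
```

```text
t 15.625 q [-0.12  0.21  1.91 -0.01  1.03  0.08] p [503.6 -60.6 223.3] f [ 0.6  0.7 -2.7] open 0.576 gf 83.8
delta [-0.1892, 0.0485, 0.0096] rot [-4.44, 41.48, 10.82] TCP [ 513.5 -255.6  214.5] rows>= 4.0
(array([-0.8 ,  0.48,  1.73,  0.68,  1.32, -0.71]), np.float64(0.0))
```

Call:
carry_out --delta_pos '[[-0.189,0.048,0.01],[-0.189,0.048,0.01],[-0.189,0.048,0.01],[-0.189,0.048,0.01],[-0.189,0.048,0.01],[-0.189,0.048,0.01],[-0.189,0.048,0.01]]' --rot '[[-4.4,41.5,10.8],[-4.4,41.5,10.8],[-4.4,41.5,10.8],[-4.4,41.5,10.8],[-4.4,41.5,10.8],[-4.4,41.5,10.8],[-4.4,41.5,10.8]]'

```text
clock: 16.5
eef_pos: [514.2, -253.5, 215.0]
tcp_rot: [3.141, -0.721, 1.175]
contact_force: [0.0, -0.2, -3.4]
opening: 0.577
grasp_force: 83.9
```

```bash
python3 - <<'E'
from ik import *
log(); t=np.pi/2-.851
ims={c:r.grab_frame(c) for c in('top','scene')}; ms={}
for c in ims:
    d=r.cut_out("block_center",c); print(c,[(x["box"],round(x["p"],2)) for x in d])
    print(c,proj(c,np.array([[515,-252,205.],[515,-252,140]])).round())
cs=[]
for c in ims:
    u,v=proj(c,np.array([[515,-252,180.]]))[0].astype(int)
    cs.append(cv2.resize(ims[c][v-55:v+55,u-60:u+60],None,fx=3.3,fy=3.3,interpolation=2))
cv2.imwrite('pics/pl.png',np.hstack(cs))
o=ori(-.4,t); go([515.3,-252.2,145],o)
E
```

```text
t 16.5 q [-0.8   0.48  1.74  0.68  1.32 -0.71] p [ 514.2 -253.5  215. ] f [ 0.  -0.2 -3.4] open 0.577 gf 83.9
top [([366.4, 190.0, 416.2, 226.7], 0.6)]
top [[394. 216.]
 [385. 219.]]
scene [([124.5, 151.7, 161.8, 179.4], 0.58)]
scene [[140. 165.]
 [144. 190.]]
delta [-0.0449, 0.0, 0.0484] rot [-0.02, -0.1, 0.2] TCP [ 513.8 -255.8  149.5] rows>= 1.1
```

View pics/pl.png

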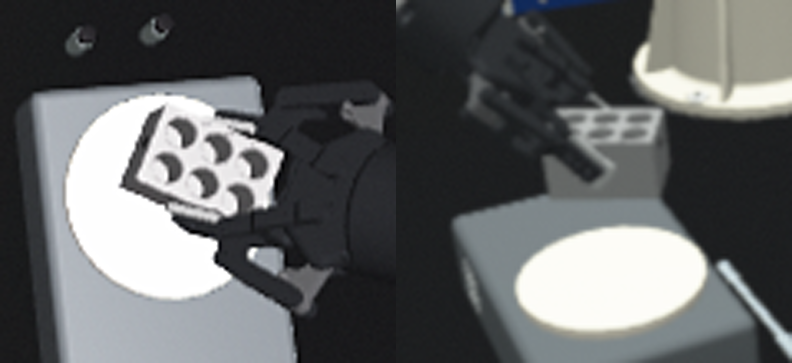

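The wells face up: the six wells centre at about (210,165) in the top crop, and the block centre is about 6 mm beyond the grasp point. I'll allow for that offset and lower it.

```bash
python3 - <<'E'
from ik import *
u,v=proj('top',np.array([[515,-252,180.]]))[0].astype(int)
p,o,s=state(); g=p+6*o.as_matrix()[:,2]; b=back('top',(u-60+210/3.3,v-55+165/3.3),g[2]+16)
print("block centre - grasp",(b-g).round(1))
go([512,-258,145],ori(-.4,np.pi/2-.851))
E
```

```text
block centre - grasp [ 3.4  6.2 16. ]
delta [-0.0499, -0.0008, 0.044] rot [-0.02, -0.1, 0.2] TCP [ 510.5 -261.6  149.5] rows>= 1.1
```

Call:
carry_out --delta_pos '[[-0.025,-0.001,0.022],[-0.05,-0.001,0.044],[-0.05,-0.001,0.044],[-0.05,-0.001,0.044]]' --rot '[[0,0,0],[0,0,0],[0,0,0],[0,0,0]]'

```text
clock: 17.2
eef_pos: [510.3, -262.7, 150.0]
tcp_rot: [3.139, -0.723, 1.173]
contact_force: [1.3, -0.3, -3.4]
opening: 0.578
grasp_force: 83.8
```

```bash
python3 - <<'E'
from ik import *
log(); o=ori(-.4,np.pi/2-.851); go([512,-258,138],o); go([512,-258,137],o)
E
```

```text
t 17.2 q [-0.82  0.57  1.76  0.69  1.24 -0.8 ] p [ 510.3 -262.7  150. ] f [ 1.3 -0.3 -3.4] open 0.578 gf 83.8
delta [-0.0042, -0.0002, 0.0063] rot [0.06, -0.17, 0.11] TCP [ 510.5 -261.6  142.5] rows>= 0.1
delta [-0.0048, -0.0002, 0.007] rot [0.06, -0.17, 0.11] TCP [ 510.5 -261.6  141.5] rows>= 0.1
```

Call:
carry_out --delta_pos '[[-0.002,0,0.003],[-0.0042,0,0.0063],[-0.0042,0,0.0063],[-0.0042,0,0.0063]]' --rot '[[0,0,0],[0,0,0],[0,0,0],[0,0,0]]'

```text
clock: 17.7
eef_pos: [510.1, -261.9, 141.4]
tcp_rot: [3.14, -0.723, 1.172]
contact_force: [-0.0, 0.6, -4.2]
opening: 0.576
grasp_force: 83.8
```

Call:
carry_out --delta_pos '[[-0.0013,0,0.0015],[-0.0013,0,0.0015],[-0.0013,0,0.0015]]' --rot '[[0,0,0],[0,0,0],[0,0,0]]'

```text
clock: 18.08
eef_pos: [510.1, -261.8, 139.2]
tcp_rot: [3.14, -0.723, 1.172]
contact_force: [1.3, 0.3, -4.0]
opening: 0.575
grasp_force: 83.8
```

Call:
carry_out --delta_pos '[[-0.0013,0,0.0015],[-0.0013,0,0.0015],[-0.0013,0,0.0015]]' --rot '[[0,0,0],[0,0,0],[0,0,0]]'

```text
clock: 18.45
eef_pos: [510.0, -261.8, 137.2]
tcp_rot: [3.14, -0.723, 1.172]
contact_force: [-0.1, -0.3, -3.8]
opening: 0.576
grasp_force: 84.0
```

Call:
carry_out --delta_pos '[[-0.0007,0,0.0008],[-0.0007,0,0.0008],[-0.0007,0,0.0008]]' --rot '[[0,0,0],[0,0,0],[0,0,0]]'

```text
clock: 18.82
eef_pos: [510.1, -261.7, 136.9]
tcp_rot: [3.14, -0.724, 1.173]
contact_force: [-1.9, -0.6, 5.7]
opening: 0.577
grasp_force: 84.8
```

Call:
carry_out --delta_pos '[[-0.0007,0,0.0008],[-0.0007,0,0.0008],[-0.0007,0,0.0008]]' --rot '[[0,0,0],[0,0,0],[0,0,0]]'

```text
clock: 19.2
eef_pos: [510.1, -261.7, 136.9]
tcp_rot: [3.139, -0.725, 1.173]
contact_force: [-6.3, -1.2, 14.3]
opening: 0.573
grasp_force: 86.0
```

Call:
carry_out --delta_pos '[[0.0007,0,-0.0008],[0.0007,0,-0.0008],[0.0007,0,-0.0008],[0.0007,0,-0.0008],[0.0007,0,-0.0008],[0.0007,0,-0.0008]]' --rot '[[0,0,0],[0,0,0],[0,0,0],[0,0,0],[0,0,0],[0,0,0]]' --claw 0.085

```text
clock: 19.95
eef_pos: [510.1, -261.7, 136.1]
tcp_rot: [3.14, -0.723, 1.172]
contact_force: [-0.2, -0.1, -0.8]
opening: 0.996
grasp_force: 0.0
```

Call:
carry_out --delta_pos '[[0,0,-0.02],[0,0,-0.06],[0,0,-0.1],[0,0,-0.14],[0,0,-0.14],[0,0,-0.14]]' --rot '[[0,0,0],[0,0,0],[0,0,0],[0,0,0],[0,0,0],[0,0,0]]'

```text
clock: 20.7
eef_pos: [473.6, -347.1, 241.2]
tcp_rot: [3.14, -0.723, 1.171]
contact_force: [-0.4, 0.2, 0.1]
opening: 0.996
grasp_force: 0.0
```

```bash
python3 - <<'E'
from ik import *
log(); ms={}
ims={c:r.grab_frame(c) for c in('top','scene')}
for c in ims:
    d=r.cut_out("block_center",c); print(c,[(x["box"],round(x["p"],2)) for x in d])
    e=proj(c,np.array([[515,-252,125.]]))[0]
    for x in d:
        b=x["box"]
        if abs((b[0]+b[2])/2-e[0])<20 and c not in ms: ms[c]=x["mask"]
for c in ms: print(c,fit({c:ms[c]},125,(515,-252)))
cs=[]
for c in ims:
    u,v=proj(c,np.array([[515,-252,125.]]))[0].astype(int)
    cs.append(cv2.resize(ims[c][v-55:v+55,u-60:u+60],None,fx=3.3,fy=3.3,interpolation=2))
cv2.imwrite('pics/end.png',np.hstack(cs))
E
```

```text
t 20.7 q [-0.95  0.51  1.61  0.6   1.47 -0.75] p [ 473.6 -347.1  241.2] f [-0.4  0.2  0.1] open 0.996 gf 0.0
top [([362.7, 199.1, 405.0, 235.6], 0.96)]
scene [([125.9, 179.4, 162.9, 208.7], 0.57)]
top (array([ 5.16650929e+02, -2.52490593e+02, -3.98415241e-01]), np.float64(0.12226066897347175))
scene (array([ 5.08028528e+02, -2.49040314e+02, -3.27597878e-01]), np.float64(0.08959474260679082))
```

View pics/end.png

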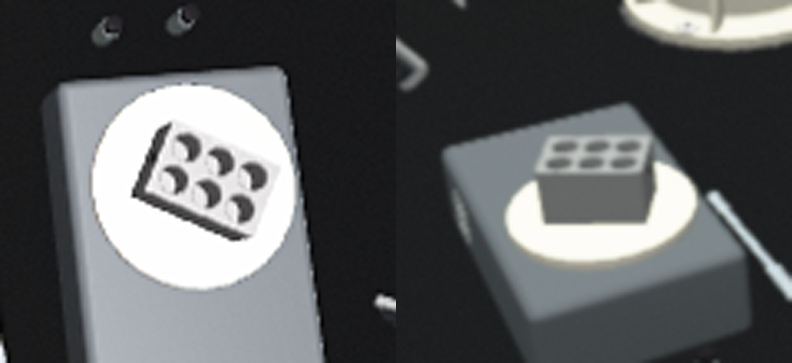

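The block stands wells up and flat in the middle of the plate (top crop (208,183) against the plate centre at (195,187), with parallax from its height). The vials and spatula haven't moved and the gripper is clear.

```bash
python3 -c "
from rig import r
print(r.sign_off())"
```

```text
the job is handed in; nothing more can be done
None
```

The six-well block now stands wells up and flat on the hotplate's plate, released and, by the camera fits, within about 8 mm of the plate's centre; I handed the job in at about 21 s, but no verdict was shown.

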